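# Step a spacing gauge along the tray bearers

### The job

Space the three wooden tray bearers on the bench evenly with the white two-footed spacing gauge. Set the gauge astride the middle bar with its thick foot towards the screwed-down bar and draw the middle bar along until the thick foot meets the screwed-down bar; then step the gauge over to the last bar and draw that up to the middle bar in the same way, keeping the bars parallel and their ends about in line. Leave the gauge standing on the bench astride the last bar.

Things in the scene. Friction and masses are not known exactly. Their poses are not given: they have to be found in the camera images.
- gauge: White spacing gauge, 90 mm high, 50 mm along its x, z up; a like block without slot is not it. Origin at bench level below the slot's middle. Thick foot y -41 to -17 mm, slot -17 to 17 (26 high), thin foot 17 to 25, bridge z 26 to 40, grip rib z 40 to 90 centred over the slot, 16 mm thick (y), 44 long (x). Starts upright, y within 0.35 rad of world +y (robot's left); thick foot to the right. 0.15 kg.
- bar_fixed: Wooden bar 100 x 20 x 20 mm, origin at centre of underside, x lengthways, y along the row to the robot's left. The right-hand bar of the row, fixed to the bench by a steel tab with a screw at each end (3 mm high, reaching 21 mm past the ends). The other bars lie to its left, nearly parallel.
- bar_middle: Wooden bar 100 x 20 x 20 mm, origin at centre of underside, x lengthways, y along the row to the robot's left. Loose, 0.12 kg, starts 55 to 70 mm (open gap) from the fixed bar. When the gauge's thick foot touches the bar before and its thin foot the pulled bar, the gap is 38 mm (58 between the bars' origins) and the gauge's origin 51 mm along the row from the origin of the bar before.
- bar_last: Wooden bar 100 x 20 x 20 mm, origin at centre of underside, x lengthways, y along the row to the robot's left. Loose, 0.12 kg, at the left end of the row; starts 40 to 52 mm (open gap) from the middle bar. Gauge and gaps as told for the middle bar.

How it is judged:
By the outcome, as a careful person would: the job done as asked, in the order asked, and still so for the second after the job is handed in, with the robot touching nothing.
It also fails if it takes over 35 s, if anything falls off the work surface, if the arm or the gripper's body presses on something with over 40 N, if the wrist force passes 120 N, or if a joint passes its speed limit or range.

### The arm

A 6-joint arm with a two-finger parallel gripper is mounted at the origin on a cart in front of the work surface, level with it; the furniture and walls round the work are solid. World frame = base frame: x ahead of the robot, y to its left, z up, the work surface at z = 0. Lengths are in m, angles in rad, forces in N, time in s.
With the tool pointing down it reaches from about 0.25 to 0.8 m from the base axis. Payload 3.9 kg.
Tool frame: the origin (TCP) lies on the centre line of the jaws, within the pads' length; the fingertips stand 17 mm ahead of it and the grasp point (between the pads) lies 2 mm behind it; z points along the fingers, y is the direction in which the jaws open and shut (so a half turn about z gives the same grasp; the last joint's range is limited). The gripper opens to 85 mm and grips with 20 to 120 N. Pads are 22 mm wide; open, the fingers measure 114 mm over their backs; the gripper's body (76 mm by 85 mm) begins 54 mm behind the grasp point. The pads swing forward as they close: fully open they stand 13 mm farther back than shut.
Start: joints at [1.211, 0.26, -0.138, 1.173, 0, 1.571], TCP at [0.185, 0.491, 0.248] pointing down, gripper open.
Joint ranges: [-2.78, 2.78], [-0.83, 1.72], [-1.28, 1.37], [-1.9, 2.12], [-1.57, 1.48], [-3.14, 3.14]. Speed limits (rad/s): [2.57, 2.57, 3.14, 3.14, 3.14, 3.14].

### API

Orientations are given as [roll, pitch, yaw] about the fixed x, y, z axes, in that order (R = Rz(yaw) Ry(pitch) Rx(roll)).
In Python, from rig import get_obs, capture, job_done, silhouettes gives the robot as it stands.
- The arm moves only by the shell command python3 -m creep 'ROWS' [FORCE]. ROWS is text: rows parted by semicolons, each of 7 numbers parted by spaces: the shift along the tool's x, y, z in m, then the turn, a rotation vector about the tool's x, y, z in rad, then the closure in counts, from 0 (fully open) to 255 (shut). A call has 1 to 12 rows; each row is the pose to reach, as a shift and turn from the pose measured when the call began, along the tool's axes at that moment; what a row does not reach only later rows make up. A row lasts 1/8 s, in which the tool goes at most 62.5 mm and 10.7 degrees, less where a joint would pass 70% of its speed; a pose out of reach is approached as far as the arm can. A call with a gripper value outside its range is refused whole. The fingers move at their own pace and stop on an object; FORCE is the grip in N (left out, the last holds). Time passes only in rows, so rows that repeat a pose let the fingers close. It gives the time, the measured TCP pose, the force and the opening at its end, in the units of the state.
- get_obs(): the state, without advancing time (a new reading comes with each control period).
- capture(name): name is "scene" or "top" or "wrist"; returns a dict with "image" (384x512x3 uint8, red, green, blue), "range_z" (384x512 float32, m along the optical axis (not along the pixel's ray), 0 where there is no reading), "fx", "fy", "cx", "cy" (pixels), "world_from_camera" (4x4, takes a point from camera to world coordinates). Camera axes: x right, y up, looking along -z (the intrinsics and any distortion apply to the point x, -y, -z); pixel columns grow to the right and rows downward; lengths in m; the calibration is good to about 2 mm. A picture is of the moment at which its call begins.
- job_done(): hands the job in, once; it reports no verdict.
Trained networks look in the newest picture that a camera, given by its name, has taken for a name from the list of things; names that differ only in an ending like _2 or _b are one class to them, and where a whole thing is asked for, a point or a joint stands for the part that bears it (a point fixed in the world has none). Each returns a list of dicts, best first, with "confidence" (0 to 1); they miss things now and then, are a little off and sometimes report something else, mostly with a low value. They report only what shows in the picture. A call takes as long as a camera call.
- silhouettes(camera, query): "region" (384x512 bool, what is visible of it) and "position" ([row, column] in pixels, amid what is visible of it).
The state is a dict: "time": time; "joint_pos": joint angles; "qd": joint speeds; "effort": joint torques, N m; "ee_pos": TCP position; "eef_rot": TCP orientation; "ft_force": force on the tool from outside, world axes, zero at the start; "ft_torque": the same for the moment, N m; "gripper_width": finger opening in m.
Only numpy, scipy, OpenCV 4.12 (cv2) and the standard library are available. Lean on these libraries where they do the work, as an engineer would, in place of code of your own. Each camera call takes 0.05 s, during which the arm holds its last target. There are 200 camera calls.

## Working session

There is one attempt and no reset: what is moved stays moved. The work goes in short steps, Python scripts to look and compute and a shell command to move; the robot and the scene stay as the last step left them, time stands still between calls to the robot, and variables do not carry over. Pictures are saved under pics/ and viewed, about 8 in all and at most 12, crops included, and the job is handed in when it is done.

```bash
ls; mkdir -p pics; cat > h.py <<'E'
import numpy as np, cv2
from rig import get_obs, capture, silhouettes
def pts(c, mask):
    r,k=np.nonzero(mask&(c["range_z"]>0)); z=c["range_z"][r,k]
    P=np.c_[(k-c["cx"])/c["fx"]*z,-(r-c["cy"])/c["fy"]*z,-z,np.ones(len(z))]
    return (P@c["world_from_camera"].T)[:,:3]
def save(c,n,crop=None):
    im=c["image"][...,::-1]
    if crop: a,b,d,e=crop; im=cv2.resize(im[a:b,d:e],None,fx=3,fy=3)
    cv2.imwrite("pics/"+n,im)
def rect(P):
    (cx,cy),(w,h),a=cv2.minAreaRect((P[:,:2]*1000).astype(np.float32))
    if w<h: w,h,a=h,w,a+90
    a=(a+90)%180-90
    return np.round([cx,cy,w,h,a],1)
E
python3 - <<'E'
from h import *
o=get_obs();print({k:np.round(v,3) for k,v in o.items()})
for cam in("top","scene"):
    c=capture(cam);save(c,cam+"0.png")
    print(cam,np.round(c["world_from_camera"],2).tolist())
    for q in("gauge","bar_fixed","bar_middle","bar_last"):
        for s in silhouettes(cam,q)[:4]:
            P=pts(c,s["region"])
            if len(P)<10: continue
            zt=np.percentile(P[:,2],95)
            T=P[P[:,2]>zt-.006]
            print(cam,q,round(s["confidence"],2),np.round(s["position"]),len(P),"ztop",round(zt,3),rect(T))
E
```

```text
pics
{'time': np.float64(0.0), 'joint_pos': array([ 1.211,  0.261, -0.139,  1.173, -0.   ,  1.571]), 'qd': array([-0.   , -0.   , -0.002, -0.002,  0.001, -0.   ]), 'effort': array([-1.0000e-03, -4.0568e+01,  2.5392e+01,  1.9000e-02, -0.0000e+00,
       -0.0000e+00]), 'ee_pos': array([0.185, 0.491, 0.247]), 'eef_rot': array([-3.14 ,  0.   ,  2.782]), 'ft_force': array([0.38 , 1.014, 0.277]), 'ft_torque': array([-0.007, -0.002,  0.069]), 'gripper_width': np.float64(0.085)}
top [[0.01, 0.99, -0.11, 0.37], [-1.0, 0.01, 0.02, 0.32], [0.02, 0.11, 0.99, 0.88], [0.0, 0.0, 0.0, 1.0]]
top gauge 0.73 [142. 315.] 652 ztop 0.022 [559.5 168.7  97.9  20.1   3. ]
top gauge 0.58 [154. 175.] 938 ztop 0.09 [528.5 456.4  42.7  16.5 -11.5]
top bar_fixed 0.72 [145. 314.] 729 ztop 0.022 [559.5 168.6  97.9  20.4   3. ]
top bar_middle 0.89 [150. 278.] 535 ztop 0.022 [551.6 246.7  99.3  20.1   5.3]
top bar_last 0.68 [150. 246.] 454 ztop 0.022 [545.8 310.   99.4  19.8   6.4]
scene [[0.75, 0.42, -0.51, 0.02], [-0.66, 0.5, -0.56, -0.17], [0.02, 0.76, 0.65, 0.58], [0.0, 0.0, 0.0, 1.0]]
scene gauge 0.67 [156. 240.] 666 ztop 0.09 [528.1 451.2  41.6  14.3 -13.7]
scene bar_fixed 0.93 [212. 325.] 432 ztop 0.022 [521.8 156.2 182.1  36.4  14.1]
scene bar_middle 0.68 [193. 298.] 327 ztop 0.022 [552.4 243.2  98.8  20.    5.1]
scene bar_last 0.9 [183. 275.] 325 ztop 0.022 [546.7 307.4 101.   21.6   5. ]
```

View pics/top0.png

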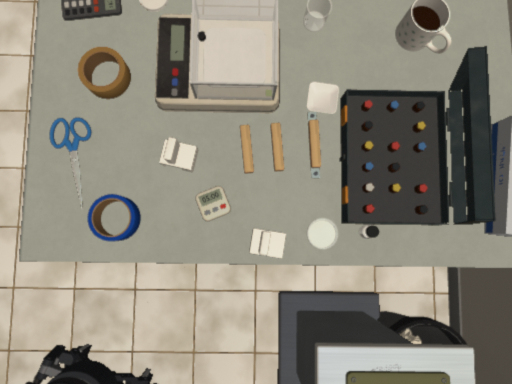

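View pics/scene0.png

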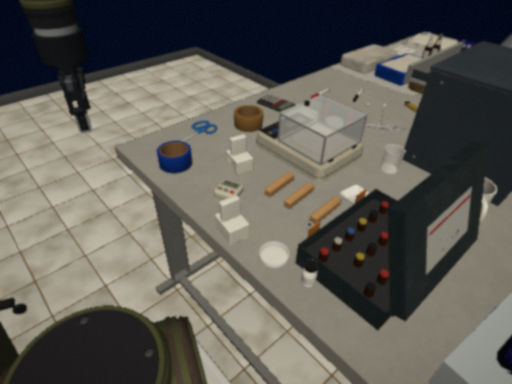

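The top picture shows white blocks at (154,178) and (243,268), and the bars at columns 246, 278 and 314. I need to tell which block has the slot.

```bash
python3 - <<'E'
from h import *
a=capture("scene")
im=a["image"][...,::-1]
A=cv2.resize(im[125:180,215:265],(400,440),interpolation=cv2.INTER_CUBIC);B=cv2.resize(im[190:245,208:258],(400,440),interpolation=cv2.INTER_CUBIC)
cv2.imwrite("pics/ab.png",np.hstack([A,B]))
c=capture("top")
m=np.zeros((384,512),bool)
for n,(r0,r1,k0,k1) in dict(A=(132,175,155,202),B=(225,262,246,292)).items():
    mm=m.copy();mm[r0:r1,k0:k1]=1;P=pts(c,mm)
    T=P[P[:,2]>.083];L=P[(P[:,2]>.033)&(P[:,2]<.05)]
    print(n,"rib",rect(T),"bridge",rect(L))
# the balance and surroundings heights
mm=m.copy();mm[0:112,150:285]=1;P=pts(c,mm);P=P[P[:,2]>.03]
print("balance",P.min(0),P.max(0))
for y in np.arange(.1,.5,.05):
    q=P[(abs(P[:,1]-y)<.025)];
    if len(q): print(round(y,2),"xmin",q[:,0].min(),"z>.1 xmin",q[q[:,2]>.1][:,0].min() if (q[:,2]>.1).any() else None)
E
```

```text
A rib [528.9 456.2  43.7  16.9 -11. ] bridge [527.4 448.3  66.   50.2  77.8]
B rib [354.2 274.2  43.2  16.1  -8.8] bridge [353.  266.3  66.   49.7  81.4]
balance [0.62531145 0.24597781 0.03000569] [0.81980498 0.49770955 0.15764339]
0.25 xmin 0.6257598696749398 z>.1 xmin 0.6366528652330108
0.3 xmin 0.6255655131097237 z>.1 xmin 0.6370905359040588
0.35 xmin 0.6254839690309463 z>.1 xmin 0.6374185376976261
0.4 xmin 0.6253114501120324 z>.1 xmin 0.6372283922238957
0.45 xmin 0.6253935916972032 z>.1 xmin None
```

View pics/ab.png

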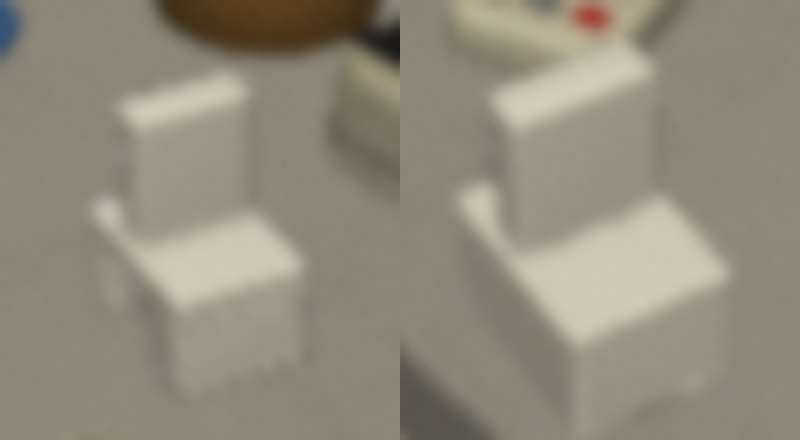

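The left block (top camera 154,178) shows the slot opening in its near side, so it is the gauge. Its rib is at (529,456) mm, yaw −11°. The right one is solid.

```bash
python3 -m creep '-0.334 0.088 0.082 0 0 -0.164 0;-0.334 0.088 0.082 0 0 -0.164 0;-0.334 0.088 0.082 0 0 -0.164 0;-0.334 0.088 0.082 0 0 -0.164 0;-0.334 0.088 0.082 0 0 -0.164 0;-0.334 0.088 0.082 0 0 -0.164 0;-0.334 0.088 0.082 0 0 -0.164 0;-0.334 0.088 0.082 0 0 -0.164 0;-0.334 0.088 0.082 0 0 -0.164 0' 30
cat >> h.py <<'E'
def ribbar():
    "rib found in the wrist picture and the move to it in tool axes"
    o=get_obs();w=o["eef_rot"][2];c=capture("wrist")
    P=pts(c,c["range_z"]>0);return o,c,P
E
python3 - <<'E'
from h import *
o,c,P=ribbar();save(c,"w1.png")
T=P[(P[:,2]>.08)&(P[:,2]<.1)&(abs(P[:,0]-.529)<.05)&(abs(P[:,1]-.456)<.05)]
print(o["time"],o["ee_pos"],o["eef_rot"],len(T),rect(T) if len(T)>5 else "")
E
```

```text
time: 1.72
ee_pos: [0.5273, 0.4567, 0.167]
eef_rot: [3.141, -0.0, 2.947]
ft_force: [0.0, -0.0, -0.0]
gripper_width: 0.0853
1.725 [0.52725747 0.45667148 0.16701512] [ 3.14118192e+00 -5.47859868e-05  2.94717718e+00] 1152 [530.3 454.5  43.3  15.4 -11.7]
```

```bash
python3 -m creep '-0.002 -0.001 0.06 0 0 0 0;-0.002 -0.001 0.09 0 0 0 0;-0.002 -0.001 0.102 0 0 0 0;-0.002 -0.001 0.102 0 0 0 120;-0.002 -0.001 0.102 0 0 0 255;-0.002 -0.001 0.102 0 0 0 255;-0.002 -0.001 0.102 0 0 0 255;-0.002 -0.001 0.102 0 0 0 255;-0.002 -0.001 0.102 0 0 0 255;-0.002 -0.001 0.102 0 0 0 255' 40
```

```text
time: 3.02
ee_pos: [0.5296, 0.4557, 0.0662]
eef_rot: [3.14, 0.001, 2.947]
ft_force: [-0.4, -0.7, 4.9]
gripper_width: 0.0159
```

```bash
python3 -m creep '0 0 -0.05 0 0 0 255;-0.005 -0.01 -0.06 0 0 -0.02 255;-0.015 -0.05 -0.06 0 0 -0.08 255;-0.03 -0.1 -0.06 0 0 -0.16 255;-0.05 -0.15 -0.06 0 0 -0.247 255;-0.0625 -0.19 -0.06 0 0 -0.247 255;-0.0625 -0.2014 -0.06 0 0 -0.247 255;-0.0625 -0.2014 -0.06 0 0 -0.247 255;-0.0625 -0.2014 -0.06 0 0 -0.247 255'
cat >> h.py <<'E'
def bars(cam="top"):
    c=capture(cam);P=pts(c,c["range_z"]>0);return c,P
E
python3 - <<'E'
from h import *
o=get_obs();print(o["ee_pos"],o["eef_rot"][2]-np.pi)
c,P=bars();save(c,"t2.png")
for q in("bar_fixed","bar_middle","bar_last"):
    for s in silhouettes("top",q)[:2]:
        p=pts(c,s["region"]);p=p[(p[:,2]>.014)&(p[:,2]<.026)]
        if len(p)>10:print(q,round(s["confidence"],2),len(p),rect(p))
o,c,P=ribbar();save(c,"w2.png")
E
```

```text
time: 4.15
ee_pos: [0.5519, 0.247, 0.1257]
eef_rot: [3.14, 0.002, -3.088]
ft_force: [0.4, -0.1, -2.1]
gripper_width: 0.0156
[0.55185607 0.24703538 0.12569833] -6.229292005220135
bar_fixed 0.91 307 [5.441e+02 1.687e+02 6.880e+01 1.920e+01 3.000e-01]
bar_middle 0.7 181 [520.9 244.   38.5  19.7   5.6]
bar_last 0.97 424 [545.9 310.   99.7  19.8   6.4]
```

View pics/w2.png

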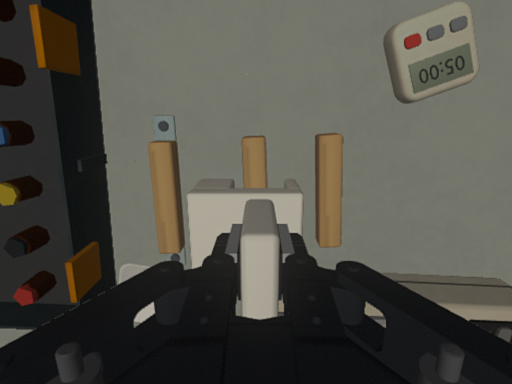

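```bash
python3 -m creep '0 0 0.04 0 0 0 255;0 0 0.057 0 0 0 255;0 0 0.059 0 0 0 255;0 -0.003 0.059 0 0 0 255;0 -0.006 0.059 0 0 0 255;-0.001 -0.01 0.059 0 0 0 255;-0.002 -0.014 0.059 0 0 0 255;-0.003 -0.018 0.059 0 0 0 255;-0.004 -0.022 0.059 0 0 0 255;-0.004 -0.024 0.059 0 0 0 255;-0.004 -0.025 0.059 0 0 0 255;-0.004 -0.025 0.059 0 0 0 255'
python3 - <<'E'
from h import *
o,c,P=ribbar();save(c,"w3.png");print(o["ee_pos"])
for nm,y0 in(("f",.1687),("m",.2287),("l",.310)):
    p=P[(P[:,2]>.014)&(P[:,2]<.026)&(abs(P[:,1]-y0)<.016)&(P[:,0]<.62)&(P[:,0]>.49)]
    if len(p)>10:print(nm,len(p),rect(p))
E
```

```text
time: 5.9
ee_pos: [0.5574, 0.2221, 0.0668]
eef_rot: [3.14, 0.002, -3.088]
ft_force: [-1.1, 0.3, -1.2]
gripper_width: 0.0158
[0.5573852  0.22210177 0.06681435]
f 3707 [553.6 170.8  84.2  29.5   2.7]
m 1578 [521.4 230.9  29.4  26.4   2.9]
l 4596 [547.8 307.4  99.3  20.7   6.3]
```

View pics/w3.png

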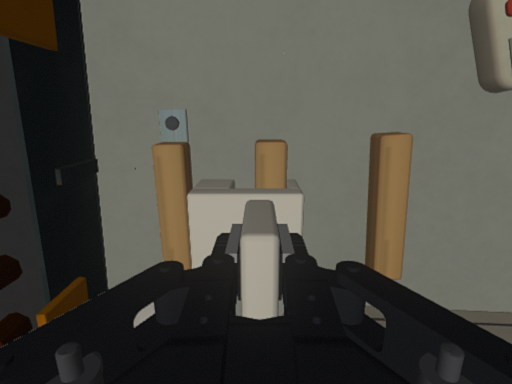

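```bash
python3 -m creep '0 -0.001 0 0 0 0 255;0 -0.002 0 0 0 0 255;0 -0.002 0 0 0 0 255'; python3 -m creep '0 -0.001 0 0 0 0 255;0 -0.001 0 0 0 0 255'
```

```text
time: 6.32
ee_pos: [0.5573, 0.22, 0.0668]
eef_rot: [3.141, 0.002, -3.088]
ft_force: [-0.1, 0.5, -0.5]
gripper_width: 0.0157
time: 6.58
ee_pos: [0.5574, 0.2189, 0.0667]
eef_rot: [3.141, 0.002, -3.088]
ft_force: [0.1, -0.5, -1.2]
gripper_width: 0.0156
```

```bash
python3 -m creep '0 -0.001 0 0 0 0 255;0 -0.001 0 0 0 0 255';python3 -m creep '0 -0.001 0 0 0 0 255;0 -0.001 0 0 0 0 255';  python3 - <<'E'
from h import *
o,c,P=ribbar();save(c,"w4.png",(130,250,140,340));print(o["ee_pos"],o["ft_force"])
E
```

```text
time: 6.82
ee_pos: [0.5575, 0.2178, 0.0667]
eef_rot: [3.141, 0.002, -3.088]
ft_force: [0.7, 1.2, -2.2]
gripper_width: 0.0154
time: 7.08
ee_pos: [0.5575, 0.217, 0.0668]
eef_rot: [3.14, 0.002, -3.088]
ft_force: [-0.5, 1.4, -1.5]
gripper_width: 0.0158
[0.55748772 0.21699958 0.06677425] [-0.51200307  1.43052835 -1.48070344]
```

View pics/w4.png

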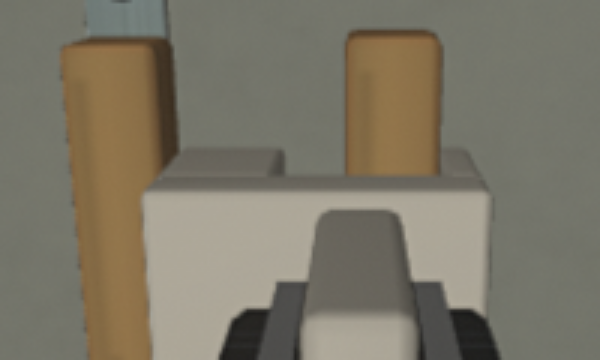

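```bash
python3 -m creep '0 -0.001 0 0 0 0 255;0 -0.001 0 0 0 0 255';python3 -m creep '0 -0.001 0 0 0 0 255;0 -0.001 0 0 0 0 255'
```

```text
time: 7.38
ee_pos: [0.5575, 0.2168, 0.0669]
eef_rot: [3.139, 0.002, -3.087]
ft_force: [-1.1, 4.9, -1.0]
gripper_width: 0.0158
time: 7.62
ee_pos: [0.5575, 0.2166, 0.0669]
eef_rot: [3.137, 0.002, -3.087]
ft_force: [-0.6, 5.1, -0.9]
gripper_width: 0.0155
```

```bash
python3 -m creep '0 0.004 0 0.0035 0 0 255;0 0.007 0 0.0035 0 0 255;0 0.007 -0.02 0.0035 0 0 255;0 0.007 -0.045 0.0035 0 0 255;0.001 0.03 -0.045 0.0035 0 0 255;0.003 0.07 -0.045 0.0035 0 0 255;0.005 0.09 -0.045 0.0035 0 0 255;0.005 0.0912 -0.045 0.0035 0 0 255;0.005 0.0912 -0.045 0.0035 0 0 255'
python3 - <<'E'
from h import *
o=get_obs();print(o["ee_pos"],o["eef_rot"])
c,P=bars()
for q in("bar_fixed","bar_middle","bar_last"):
    for s in silhouettes("top",q)[:2]:
        p=pts(c,s["region"]);p=p[(p[:,2]>.014)&(p[:,2]<.026)]
        if len(p)>10:print(q,round(s["confidence"],2),len(p),rect(p))
o,c,P=ribbar();save(c,"w5.png")
E
```

```text
time: 8.75
ee_pos: [0.547, 0.3066, 0.1118]
eef_rot: [-3.141, 0.001, -3.087]
ft_force: [-1.2, -0.7, -1.5]
gripper_width: 0.0153
[0.54695917 0.30662066 0.11176043] [-3.14146150e+00  5.01322819e-04 -3.08651171e+00]
bar_last 0.43 169 [514.6 306.5  36.3  19.7   6.5]
```

View pics/w5.png

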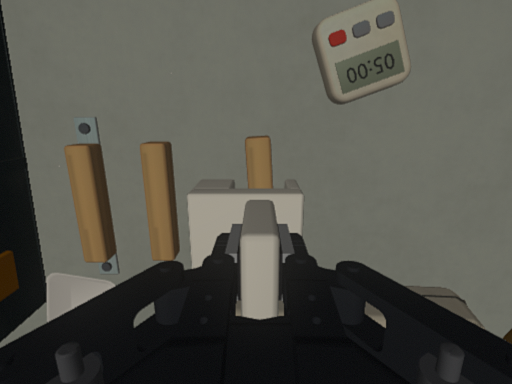

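The wrist view shows the fixed bar (col 90) and middle bar (col 160) parallel, and the last bar (col 259) within the slot (235–285). I'll measure the pair before lowering.

```bash
cat >> h.py <<'E'
def wbars(ranges):
    o,c,P=ribbar()
    im=cv2.cvtColor(c["image"],cv2.COLOR_RGB2HSV)
    wood=(im[...,0]>8)&(im[...,0]<22)&(im[...,1]>90)
    P=pts(c,wood)
    for n,(a,b) in ranges.items():
        p=P[(P[:,2]>.015)&(P[:,2]<.026)&(P[:,1]>a)&(P[:,1]<b)&(P[:,0]<.62)&(P[:,0]>.48)]
        if len(p)>30: print(n,len(p),rect(p), "near end",np.round(np.percentile(p[:,0],.5)*1000,1))
E
python3 - <<'E'
from h import *
wbars(dict(f=(.14,.195),m=(.2,.255),l=(.28,.33)))
E
```

```text
f 3106 [561.3 167.   98.8  20.8   3. ] near end 512.2
m 2967 [556.8 224.7  99.2  20.3   3.3] near end 507.5
l 1239 [518.1 304.3  39.6  19.3   6.5] near end 498.3
```

```bash
python3 -m creep '0 0 0.03 0 0 0 255;0 0 0.043 0 0 0 255;0 0 0.045 0 0 0 255;0 -0.004 0.045 0 0 0 255;0 -0.007 0.045 0 0 0 255;-0.001 -0.011 0.045 0 0 0 255;-0.002 -0.015 0.045 0 0 0 255;-0.004 -0.019 0.045 0 0 0 255;-0.005 -0.023 0.045 0 0 0 255;-0.006 -0.027 0.045 0 0 0 255;-0.007 -0.030 0.045 0 0 0 255;-0.007 -0.030 0.045 0 0 0 255'; python3 -m creep '0 -0.001 0 0 0 0 255;0 -0.001 0 0 0 0 255'; python3 -m creep '0 -0.001 0 0 0 0 255;0 -0.001 0 0 0 0 255'
```

```text
time: 10.55
ee_pos: [0.5563, 0.2764, 0.0673]
eef_rot: [3.141, 0.001, -3.088]
ft_force: [-0.2, 0.1, -1.2]
gripper_width: 0.0154
time: 10.8
ee_pos: [0.5565, 0.2754, 0.0673]
eef_rot: [3.141, 0.002, -3.088]
ft_force: [-0.4, 0.1, -1.1]
gripper_width: 0.0153
time: 11.05
ee_pos: [0.5565, 0.2746, 0.0673]
eef_rot: [3.141, 0.002, -3.088]
ft_force: [0.1, 0.6, -1.9]
gripper_width: 0.0156
```

```bash
python3 - <<'E'
from h import *
o,c,P=ribbar();save(c,"w6.png",(120,270,60,320))
wbars(dict(f=(.14,.195),m=(.2,.247),l=(.262,.31)))
E
```

```text
f 4745 [561.5 166.8  99.1  21.    3.3] near end 512.2
m 3216 [551.6 223.7  88.9  20.    2.8] near end 507.3
l 1505 [519.9 279.8  29.6  19.4   2.9] near end 505.1
```

View pics/w6.png

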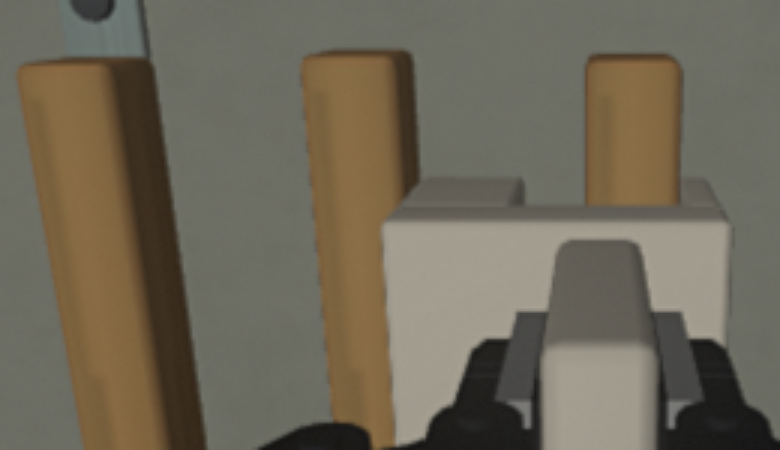

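```bash
python3 -m creep '0 0.0007 0 0 0 0 255;0 0.0007 0.0005 0 0 0 255;0 0.0007 0.0008 0 0 0 255;0 0.0007 0.0008 0 0 0 255'
```

```text
time: 11.65
ee_pos: [0.5564, 0.2751, 0.0664]
eef_rot: [3.141, 0.001, -3.088]
ft_force: [0.4, -0.2, -1.7]
gripper_width: 0.0156
```

```bash
python3 -m creep '0 0 0.0004 0 0 0 255;0 0 0.0006 0 0 0 255;0 0 0.0006 0 0 0 255'
```

```text
time: 12.02
ee_pos: [0.5564, 0.2751, 0.0658]
eef_rot: [3.141, 0.001, -3.088]
ft_force: [0.7, -0.6, -1.5]
gripper_width: 0.0157
```

```bash
python3 -m creep '0 0 0.0004 0 0 0 255;0 0 0.0006 0 0 0 255;0 0 0.0006 0 0 0 255';python3 -m creep '0 0 0.0004 0 0 0 255;0 0 0.0006 0 0 0 255;0 0 0.0006 0 0 0 255'
```

```text
time: 12.4
ee_pos: [0.5565, 0.2751, 0.0657]
eef_rot: [3.141, 0.002, -3.088]
ft_force: [0.2, -1.0, 4.0]
gripper_width: 0.0157
time: 12.78
ee_pos: [0.5566, 0.2751, 0.0658]
eef_rot: [3.141, 0.002, -3.088]
ft_force: [-2.5, -1.6, 6.9]
gripper_width: 0.0155
```

```bash
python3 -m creep '0 0 -0.0003 0 0 0 255;0 0 -0.0003 0 0 0 180;0 0 -0.0003 0 0 0 140;0 0 -0.0003 0 0 0 100;0 0 -0.0003 0 0 0 60;0 0 -0.0003 0 0 0 60;0 0 -0.03 0 0 0 60;0 0 -0.07 0 0 0 60;0 0 -0.12 0 0 0 60;0.03 0 -0.16 0 0 0 60;0.09 0 -0.18 0 0 0 60;0.15 0 -0.18 0 0 0 60'
python3 - <<'E'
from h import *
o=get_obs();print(o["ee_pos"],o["gripper_width"])
c,P=bars();save(c,"t7.png",(90,220,180,370))
for q in("bar_fixed","bar_middle","bar_last","gauge"):
    for s in silhouettes("top",q)[:2]:
        p=pts(c,s["region"]);zt=np.percentile(p[:,2],95);p=p[(p[:,2]>zt-.006)]
        if len(p)>10:print(q,round(s["confidence"],2),len(p),zt,rect(p))
wbars(dict(f=(.14,.195),m=(.2,.247),l=(.262,.31)))
o,c,P=ribbar();T=P[(P[:,2]>.08)&(P[:,2]<.1)&(abs(P[:,0]-.556)<.05)&(abs(P[:,1]-.275)<.05)]
if len(T)>5: print(rect(T),T[:,2].max())
E
```

```text
time: 14.28
ee_pos: [0.4063, 0.2676, 0.2474]
eef_rot: [3.138, 0.006, -3.089]
ft_force: [-0.6, 1.2, 0.6]
gripper_width: 0.0655
[0.40630976 0.26763285 0.24742206] 0.06545518068364434
f 77 [596.3 175.3  29.6   8.8  -5.3] near end 582.7
m 818 [555.9 224.3  98.1  19.8   3.3] near end 507.4
l 323 [553.5 281.6  98.3  18.    3. ] near end 504.9
[554.7 275.5  38.9  14.1   2.9] 0.09212656199245434
```

View pics/t7.png

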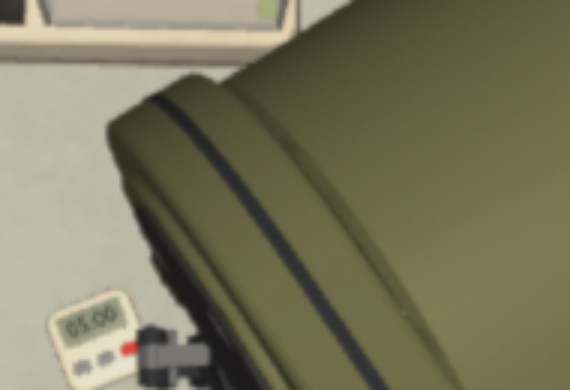

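The arm hides the row from the top camera, so I'll move it aside to the left.

```bash
python3 -m creep '0 0.06 0 0 0 0 60;0 0.12 0 0 0 0 60;0.02 0.18 0 0 0 0 60;0.04 0.23 0 0 0 0 60;0.06 0.27 0 0 0 0 60;0.06 0.27 0 0 0 0 60;0.06 0.27 0 0 0 0 60'
python3 - <<'E'
from h import *
o=get_obs();print(o["ee_pos"])
c,P=bars();save(c,"t8.png",(90,220,180,370))
im=cv2.cvtColor(c["image"],cv2.COLOR_RGB2HSV)
W=pts(c,(im[...,0]>8)&(im[...,0]<25)&(im[...,1]>80))
for n,(a,b) in dict(f=(.15,.19),m=(.208,.247),l=(.262,.31)).items():
    p=W[(W[:,2]>.015)&(W[:,2]<.028)&(W[:,1]>a)&(W[:,1]<b)&(W[:,0]<.62)&(W[:,0]>.49)]
    if len(p)>10: print(n,len(p),rect(p))
T=P[(P[:,2]>.084)&(P[:,2]<.1)&(abs(P[:,0]-.556)<.05)&(abs(P[:,1]-.276)<.05)]
print("rib",rect(T))
E
```

```text
time: 15.5
ee_pos: [0.3344, 0.5339, 0.245]
eef_rot: [3.141, 0.004, -3.089]
ft_force: [-0.3, 0.1, 0.2]
gripper_width: 0.0648
[0.33441145 0.53390982 0.24501239]
f 454 [559.6 168.8  97.9  20.4   2.9]
m 412 [555.7 225.5  99.5  19.3   2.1]
l 189 [552.7 283.4  99.1  19.1   2.4]
rib [555.9 276.9  43.2  15.4   0.8]
```

View pics/t8.png

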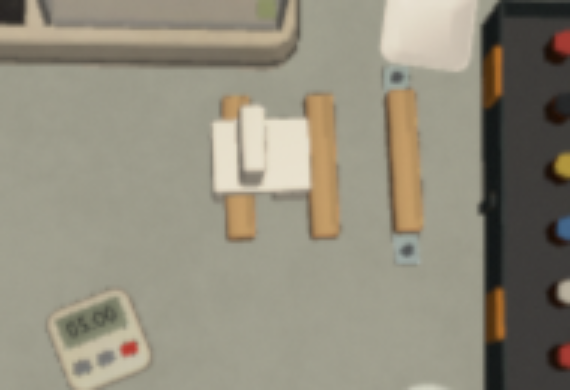

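```bash
python3 -c "
from rig import job_done;print(job_done())"
```

```text
the job is handed in; nothing more can be done
None
```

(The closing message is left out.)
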